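# Turn over a block tray and stack it on the filled one

### The job

The empty block tray is lying upside down. Turn it right way up and stack it squarely on the filled tray, half-turned so that its tall end wall comes over the filled tray's low end: there it stands level on the four lugs at the rim, clear of the blocks, instead of dropping in on them. Do not shove the filled tray away, and leave the bench timer and the slide pack where they are.

Things in the scene. Friction and masses are not known exactly. Their poses are not given: they have to be found in the camera images.
- spare_tray: Empty white stack-nest tray, about 120 g, starts upside down, mouth on the bench. 120 mm long (x), 40 high (z), 56 wide (y) at the foot, sloping out evenly to 64 at the rim; walls 2.5 mm. Origin: centre of its floor's underside (40 mm above the bench at the start); z from floor to mouth, x to the tall end. Centre of mass midway along, about 17 mm from the underside. Grip across the long sides.
- spare_tray_tall_end (a point): Top middle of the empty tray's tall end wall, 18 mm high, at x = +60, z = 18 mm in its frame. The other end (-x) has only a 6 mm lip; above these the ends are open. Both ends are flat and square to the floor, so the tray can stand on either.
- spare_tray_lug (a point): One lug of the empty tray, middle of its top (x 42, y 26, z 40 mm). Inside each long side's rim are two lugs, at x = +42 and -20 mm, 12 mm long, 8 mm inward, flush with the rim. Under each a slot 16 mm wide and 20 mm high is cut through the wall, and 8 mm into the floor's edge.
- filled_tray: Tray of the same make, loose, right way up on the bench, 0.6 kg, with blocks filed on edge (fast; tops 31 mm above its underside). Origin: centre of its underside; z up, x to its tall end. If the empty tray's x points opposite to this x, it stands on the four lugs, underside 40 mm above this one's; with x the same way its slots pass the lugs and it sinks onto the blocks.
- filled_tray_tall_end (a point): Top middle of the filled tray's 18 mm end wall: at x = +60, z = 18 mm in its frame. Its other end has only the 6 mm lip.
- timer: Bystander: white bench timer, 60 x 68 x 18 mm, lying on the bench; origin at the centre of its underside.
- slide_pack: Bystander: open white carton of glass slides, 60 x 82 x 28 mm, on the bench; origin at the centre of its underside.

How it is judged:
By the outcome, as a careful person would: the job done as asked, in the order asked, and still so for the second after the job is handed in, with the robot touching nothing.
It also fails if it takes over 72 s, if anything falls off the work surface, if the arm or the gripper's body presses on something with over 40 N, if the wrist force passes 120 N, or if a joint passes its speed limit or range.

### The arm

A 6-joint arm with a two-finger parallel gripper is mounted at the origin on a cart in front of the work surface, level with it; the furniture and walls round the work are solid. World frame = base frame: x ahead of the robot, y to its left, z up, the work surface at z = 0. Lengths are in m, angles in rad, forces in N, time in s.
With the tool pointing down it reaches from about 0.3 to 0.775 m from the base axis. Payload 14.6 kg.
Tool frame: the origin (TCP) lies at the very end of the fingers, on their centre line; the grasp point (between the pads) lies 19 mm behind it; z points along the fingers, y is the direction in which the jaws open and shut (so a half turn about z gives the same grasp; the last joint's range is limited). The gripper opens to 94 mm and grips with 3 to 60 N. Pads are 16 mm wide; open, the fingers measure 119 mm over their backs; the gripper's body (75 mm by 177 mm) begins 78 mm behind the grasp point.
Start: joints at [-1.408, 0.3, 1.521, -0, 1.321, -0.067], TCP at [0.125, -0.536, 0.205] pointing down, gripper open.
Joint ranges: [-3.03, 3.03], [-0.79, 2.21], [0.23, 2.52], [-1.04, 4.18], [0, 3.07], [-2.55, 2.55]. Speed limits (rad/s): [2.22, 2.22, 2.57, 3.14, 3.14, 3.14].

### API

Orientations are given as [roll, pitch, yaw] about the fixed x, y, z axes, in that order (R = Rz(yaw) Ry(pitch) Rx(roll)).
In Python, from station import get_obs, vision, hand_in gives the robot as it stands.
- The arm moves only by the tool play_rows, never from a script. Its argument "moves" is a list of rows, each an object with "claw": the opening, from 0 (shut) to 1 (fully open); "linear": the shift along the tool's x, y, z in mm, a list of three; "turn": the turn, a rotation vector about the tool's x, y, z in rad, a list of three. In form: [{"claw": claw, "linear": [tx, ty, tz], "turn": [ax, ay, az]}, ...]. A call has 1 to 8 rows; each row is the pose to reach, as a shift and turn from the pose measured when the call began, along the tool's axes at that moment; what a row does not reach only later rows make up. A row lasts 1/8 s, in which the tool goes at most 62.5 mm and 10.7 degrees, less where a joint would pass 70% of its speed; a pose out of reach is approached as far as the arm can. A call with a gripper value outside its range is refused whole. The fingers move at their own pace and stop on an object; "force" is the grip in N (left out, the last holds). Time passes only in rows, so rows that repeat a pose let the fingers close. It gives the time, the measured TCP pose, the force and the opening at its end, in the units of the state.
- get_obs(): the state, without advancing time (a new reading comes with each control period).
- vision.camera(name): name is "scene" or "top" or "wrist"; returns the picture (384x512x3 uint8, blue, green, red); there is no depth.
- vision.camera_info(name): a dict with "camera_matrix" (3x3 intrinsics, pixels), "k1" (the pictures are not rectified: a ray, as slopes to the right and down, at radius r is drawn at 1 + k1 r^2 times it, then the intrinsics apply), "rvec" (rotation vector, rad) and "tvec" (3), from world to camera coordinates, as OpenCV has them; the wrist camera has in their place "mount" (4x4, takes a point from camera to tool coordinates, whose origin is the TCP and whose axes are the flange's). Camera axes: x right, y down, z forward; pixel columns grow to the right and rows downward; lengths in m; the calibration is good to about 2 mm. A picture is of the moment at which its call begins: read the wrist's pose just before it. camera_info takes no time and is no camera call.
- hand_in(): hands the job in, once; it reports no verdict.
The state is a dict: "time_s": time; "qpos": joint angles; "joint_vel": joint speeds; "tau": joint torques, N m; "ee_pos": TCP position; "eef_rot": TCP orientation; "force": force on the tool from outside, world axes, zero at the start; "moment": the same for the moment, N m; "grip_width": finger opening in m.
Only numpy, scipy, OpenCV 4.12 (cv2) and the standard library are available. Lean on these libraries where they do the work, as an engineer would, in place of code of your own. Each camera call takes 0.05 s, during which the arm holds its last target.

## Working session

There is one attempt and no reset: what is moved stays moved. The work goes in short steps, Python scripts to look and compute and a tool call to move; the robot and the scene stay as the last step left them, time stands still between calls to the robot, and variables do not carry over. Pictures are saved under pics/ and viewed, and the job is handed in when it is done.

Besides the shell and the picture viewer there is one more tool, called after "Request:" as name(argument=value, ...) on one line, values as JSON. play_rows: Moves the arm, as the interface text tells. Its arguments: {"type":"object","properties":{"moves":{"type":"array","items":{"type":"object","properties":{"claw":{"type":"number"},"linear":{"type":"array","items":{"type":"number"}},"turn":{"type":"array","items":{"type":"number"}}}}},"force":{"type":"number"}},"required":["moves"]}

```bash
mkdir -p pics; ls; python3 - <<'E'
from station import get_obs, vision
import cv2
o=get_obs();print(o)
for n in("scene","top","wrist"):
    cv2.imwrite(f"pics/{n}0.png",vision.camera(n)); print(n,vision.camera_info(n))
E
```

```text
pics
{'time_s': 0.0, 'qpos': array([-1.40756394e+00,  3.00445781e-01,  1.52161117e+00,  6.54907351e-06,
        1.32071363e+00, -6.66074976e-02]), 'joint_vel': array([-0.0005131 ,  0.00038318, -0.00061984, -0.00126797, -0.00185051,
       -0.00115687]), 'tau': array([-7.56595600e-04, -5.31811345e+01, -3.52733552e+01,  7.07883644e-02,
        2.44344230e-02, -8.98818666e-05]), 'ee_pos': array([ 0.12525126, -0.53526192,  0.2048875 ]), 'eef_rot': array([-3.14041776e+00, -8.47299758e-05,  2.29838208e-01]), 'force': array([-0.12165687, -0.63560755, -0.45260841]), 'moment': array([-0.02884939,  0.0066609 ,  0.01984014]), 'grip_width': 0.0940123975346616}
scene {'camera_matrix': array([[487.25578266,   0.        , 262.39156281],
       [  0.        , 487.25578266, 202.36772794],
       [  0.        ,   0.        ,   1.        ]]), 'k1': -0.16230089442905435, 'rvec': array([ 1.11020027, -2.26458262,  1.07787457]), 'tvec': array([0.24652848, 0.32235281, 1.05419929])}
top {'camera_matrix': array([[460.9953538 ,   0.        , 250.07608678],
       [  0.        , 460.9953538 , 192.69836686],
       [  0.        ,   0.        ,   1.        ]]), 'k1': -0.16295959880483207, 'rvec': array([ 2.19749   , -2.15130963,  0.07952938]), 'tvec': array([-0.06952357,  0.4919989 ,  1.00301118])}
wrist {'camera_matrix': array([[296.48770027,   0.        , 252.84939845],
       [  0.        , 296.48770027, 188.62223721],
       [  0.        ,   0.        ,   1.        ]]), 'k1': -0.0296436105161444, 'mount': array([[-4.19822267e-04, -9.70485626e-01, -2.41158605e-01,
         7.11571228e-02],
       [ 9.99999877e-01, -3.44077990e-04, -3.56194927e-04,
        -5.09311685e-04],
       [ 2.62704688e-04, -2.41158725e-01,  9.70485652e-01,
        -1.78388085e-01],
       [ 0.00000000e+00,  0.00000000e+00,  0.00000000e+00,
         1.00000000e+00]])}
```

View pics/scene0.png

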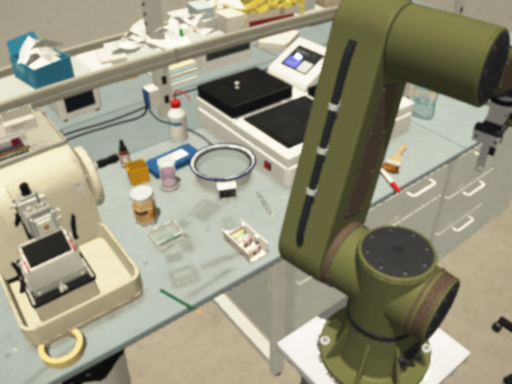

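View pics/top0.png

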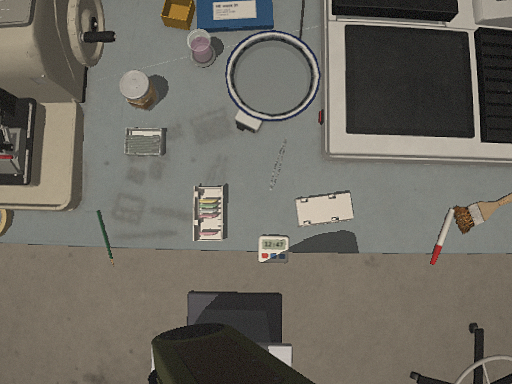

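View pics/wrist0.png

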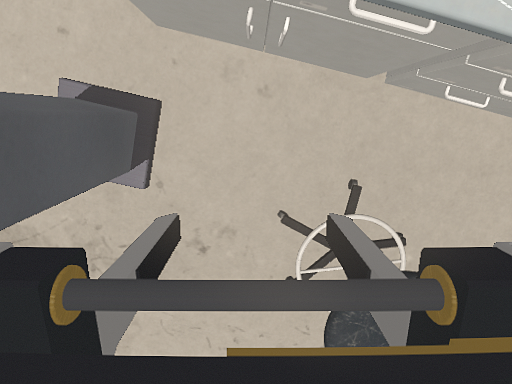

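```bash
cat > h.py <<'E'
import numpy as np, cv2
from scipy.spatial.transform import Rotation as R
from station import get_obs, vision
def rays(name,uv,obs=None):
    ci=vision.camera_info(name);K=ci['camera_matrix'];k1=ci['k1']
    uv=np.atleast_2d(np.array(uv,float))
    s=cv2.undistortPointsIter(uv.reshape(-1,1,2),K,np.array([k1,0,0,0.]),None,None,(3,50,1e-10)).reshape(-1,2)
    d=np.c_[s,np.ones(len(s))]
    if name=='wrist':
        M=ci['mount'];Rt=R.from_euler('xyz',obs['eef_rot']).as_matrix()
        return Rt@M[:3,3]+obs['ee_pos'], (Rt@M[:3,:3]@d.T).T
    Rm=cv2.Rodrigues(ci['rvec'])[0]
    return -Rm.T@ci['tvec'], d@Rm
def onz(name,uv,z,obs=None):
    o,d=rays(name,uv,obs); t=(z-o[2])/d[:,2]
    return o+d*t[:,None]
def shot(name,fn,crop=None,scale=1):
    o=get_obs();im=vision.camera(name);cv2.imwrite(f'raw_{name}.png',im)
    save(im,fn,crop,scale);return im,o
def save(im,fn,crop,scale):
    if crop: x0,y0,x1,y1=crop; im=im[y0:y1,x0:x1]
    cv2.imwrite(f'pics/{fn}.png',cv2.resize(im,None,fx=scale,fy=scale,interpolation=cv2.INTER_CUBIC))
E
python3 - <<'E'
from h import *
im=cv2.imread('pics/top0.png')
save(im,'topz',(180,170,370,270),4.2)
im=cv2.imread('pics/scene0.png')
save(im,'scenez',(140,180,300,300),5)
print(onz('top',[[324,208],[209,212],[273,248],[145,142]],[0.03]))
E
```

```text
[[ 0.46218992 -0.22236997  0.03      ]
 [ 0.44815203  0.03007584  0.03      ]
 [ 0.37258186 -0.11176885  0.03      ]
 [ 0.60188621  0.17933866  0.03      ]]
```

View pics/topz.png

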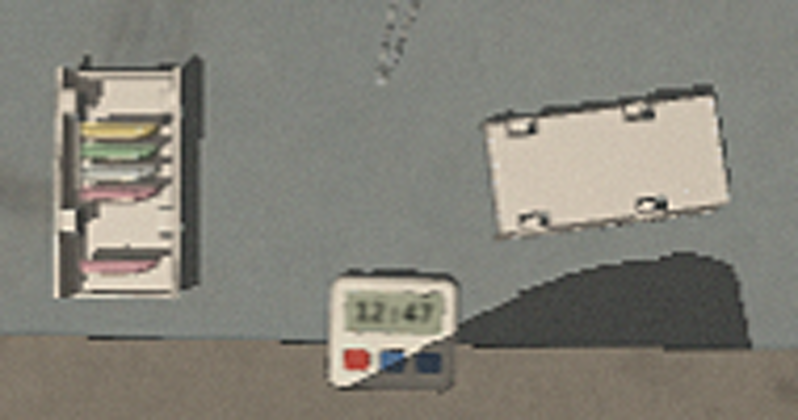

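View pics/scenez.png

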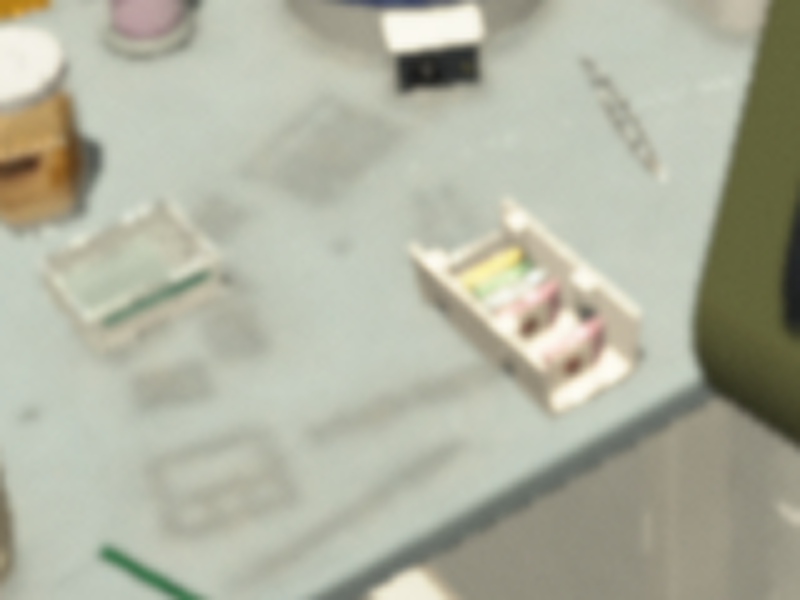

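```bash
cat >> h.py <<'E'
def rect(im,crop,thr=150,sat=60):
    x0,y0,x1,y1=crop; hsv=cv2.cvtColor(im,cv2.COLOR_BGR2HSV)[y0:y1,x0:x1]
    m=((hsv[...,2]>thr)&(hsv[...,1]<sat)).astype(np.uint8)
    m=cv2.morphologyEx(m,cv2.MORPH_CLOSE,np.ones((3,3)))
    cs=cv2.findContours(m,cv2.RETR_EXTERNAL,cv2.CHAIN_APPROX_NONE)[0]
    c=max(cs,key=cv2.contourArea)
    b=cv2.boxPoints(cv2.minAreaRect(cv2.convexHull(c)))+[x0,y0]
    return b,cv2.contourArea(c)
def plan(obs,pos,eul):
    "linear mm and rotvec in tool axes from obs pose to TCP pos/euler"
    R0=R.from_euler('xyz',obs['eef_rot']);R1=eul if isinstance(eul,R) else R.from_euler('xyz',eul)
    return (R0.inv().apply(np.array(pos)-obs['ee_pos'])*1000).round(1),(R0.inv()*R1).as_rotvec().round(4)
E
python3 - <<'E'
from h import *
im=cv2.imread('pics/top0.png')
print(rays('top',[[250,192]])[0], rays('scene',[[250,192]])[0])
for crop in((285,180,365,235),(185,175,235,250)):
    hsv=cv2.cvtColor(im,cv2.COLOR_BGR2HSV)
    for t in (170,185,200):
      b,a=rect(im,crop,t); w=onz('top',b,0.04); print(t,b.round(1).tolist(),a); print(w[:,:2].round(4).tolist(),w.mean(0)[:2].round(4))
      e=[w[1]-w[0],w[2]-w[1]]; print([ (np.linalg.norm(x).round(4),np.degrees(np.arctan2(x[1],x[0])).round(1)) for x in e])
print(hsv[208,324],hsv[190,300],hsv[230,245])
E
```

```text
[ 0.40891101 -0.0698137   1.03963729] [-0.35287261  0.5622988   0.91396102]
170 [[295.2, 198.8], [349.5, 191.7], [353.1, 219.3], [298.8, 226.4]] 1324.5
[[0.4804, -0.1577], [0.4984, -0.2768], [0.4381, -0.2851], [0.4206, -0.1664]] [ 0.4594 -0.2215]
[(np.float64(0.1205), np.float64(-81.4)), (np.float64(0.0608), np.float64(-172.2))]
185 [[295.5, 199.2], [349.6, 192.4], [352.8, 218.6], [298.8, 225.4]] 1256.0
[[0.4796, -0.1584], [0.4968, -0.277], [0.4396, -0.2845], [0.4228, -0.1664]] [ 0.4597 -0.2216]
[(np.float64(0.1198), np.float64(-81.7)), (np.float64(0.0577), np.float64(-172.5))]
200 [[296.1, 199.1], [349.3, 192.5], [352.6, 218.4], [299.4, 225.1]] 1205.0
[[0.4798, -0.1597], [0.4968, -0.2764], [0.4401, -0.2839], [0.4236, -0.1676]] [ 0.4601 -0.2219]
[(np.float64(0.1179), np.float64(-81.7)), (np.float64(0.0572), np.float64(-172.5))]
170 [[198.0, 186.0], [222.0, 186.0], [222.0, 240.0], [198.0, 240.0]] 673.5
[[0.504, 0.0548], [0.5051, 0.0023], [0.3878, -0.0007], [0.3865, 0.0514]] [0.4458 0.0269]
[(np.float64(0.0526), np.float64(-88.8)), (np.float64(0.1174), np.float64(-178.5))]
185 [[198.0, 240.0], [199.0, 186.6], [222.7, 187.0], [221.7, 240.4]] 625.0
[[0.3865, 0.0514], [0.5028, 0.0526], [0.5029, 0.0006], [0.3868, -0.0002]] [0.4448 0.0261]
[(np.float64(0.1164), np.float64(0.6)), (np.float64(0.052), np.float64(-89.9))]
200 [[198.0, 240.0], [198.0, 215.0], [221.0, 215.0], [221.0, 240.0]] 271.5
[[0.3865, 0.0514], [0.4407, 0.0529], [0.4418, 0.0028], [0.3877, 0.0014]] [0.4142 0.0271]
[(np.float64(0.0542), np.float64(1.6)), (np.float64(0.0501), np.float64(-88.7))]
[ 19  31 209] [ 51  13 137] [ 43  18 129]
```

```bash
python3 - <<'E'
from h import *
o=get_obs(); print(plan(o,[.458,-.211,.2],[np.pi,0,np.radians(98.3)]))
E
```

```text
(array([ 397.9, -240. ,    5.2]), array([-7.0000e-04, -7.0000e-04, -1.4859e+00]))
```

Request:
play_rows(moves=[{"claw":1,"linear":[50,-30,1],"turn":[0,0,-0.18]},{"claw":1,"linear":[100,-60,1],"turn":[0,0,-0.36]},{"claw":1,"linear":[150,-90,2],"turn":[0,0,-0.54]},{"claw":1,"linear":[200,-120,3],"turn":[0,0,-0.72]},{"claw":1,"linear":[250,-150,3],"turn":[0,0,-0.9]},{"claw":1,"linear":[300,-180,4],"turn":[0,0,-1.08]},{"claw":1,"linear":[350,-210,5],"turn":[0,0,-1.26]},{"claw":1,"linear":[398,-240,5],"turn":[0,0,-1.44]}])

```text
time_s: 1.15
ee_pos: [0.4592, -0.2094, 0.2001]
eef_rot: [-3.141, -0.001, 1.676]
force: [0.2, 0.2, -0.6]
grip_width: 0.0938
```

```bash
python3 - <<'E'
from h import *
im,o=shot('wrist','w1',None,1.5)
print({k:np.round(o[k],5).tolist() for k in('qpos','ee_pos','eef_rot')})
E
```

```text
{'qpos': [-0.50066, 0.20389, 1.65375, 0.00067, 1.28464, -0.60595], 'ee_pos': [0.45922, -0.20935, 0.20014], 'eef_rot': [-3.14139, -0.00092, 1.6759]}
```

View pics/w1.png

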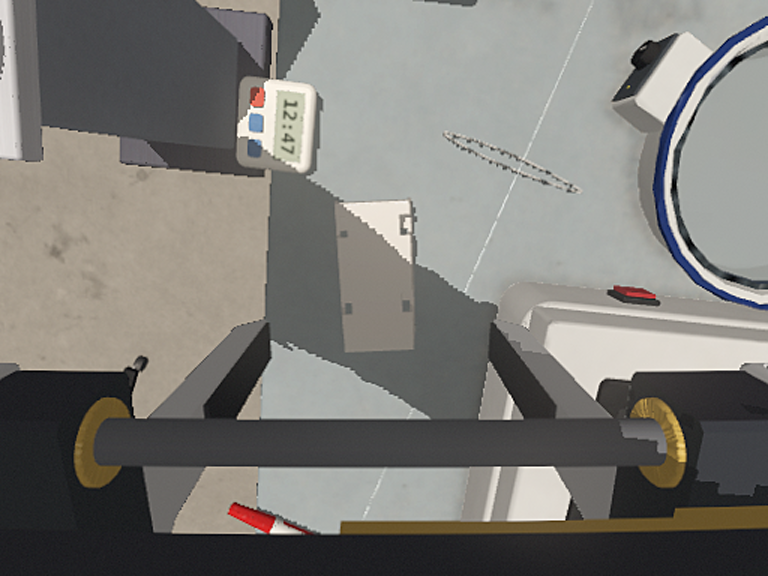

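```bash
python3 - <<'E'
from h import *
o=get_obs()
c=np.array([[335,203],[411,199],[414,349],[344,352]])/1.5
w=onz('wrist',c,0.04,o);print(w.round(4),w.mean(0).round(4))
for i in range(4):
    e=w[(i+1)%4]-w[i];print(np.linalg.norm(e).round(4),np.degrees(np.arctan2(e[1],e[0])).round(1))
E
```

```text
[[ 0.4251 -0.1609  0.04  ]
 [ 0.4815 -0.1514  0.04  ]
 [ 0.5    -0.2703  0.04  ]
 [ 0.4436 -0.2795  0.04  ]] [ 0.4625 -0.2155  0.04  ]
0.0572 9.7
0.1204 -81.2
0.0571 -170.7
0.12 98.8
```

```bash
python3 - <<'E'
from h import *
o=get_obs(); print(plan(o,[.460,-.211,.008],[np.pi,0,np.radians(98.5)]))
E
```

```text
(array([ -5.6,  -3.2, 192.1]), array([ 0.0009, -0.0019, -0.0311]))
```

Request:
play_rows(moves=[{"claw":1,"linear":[-3,-3,40],"turn":[0,0,-0.03]},{"claw":1,"linear":[-5,-3,80],"turn":[0,0,-0.03]},{"claw":1,"linear":[-5,-3,120],"turn":[0,0,-0.03]},{"claw":1,"linear":[-5,-3,150],"turn":[0,0,-0.03]},{"claw":1,"linear":[-5,-3,175],"turn":[0,0,-0.03]},{"claw":1,"linear":[-5,-3,188],"turn":[0,0,-0.03]},{"claw":1,"linear":[-5,-3,192],"turn":[0,0,-0.03]},{"claw":1,"linear":[-5,-3,192],"turn":[0,0,-0.03]}])

```text
time_s: 2.2
ee_pos: [0.4604, -0.2106, 0.0086]
eef_rot: [3.14, -0.001, 1.718]
force: [1.2, -0.9, 0.9]
grip_width: 0.094
```

Request:
play_rows(force=20, moves=[{"claw":0.6,"linear":[0,0,0],"turn":[0,0,0]},{"claw":0.5,"linear":[0,0,0],"turn":[0,0,0]},{"claw":0.5,"linear":[0,0,0],"turn":[0,0,0]},{"claw":0.5,"linear":[0,0,0],"turn":[0,0,0]},{"claw":0.5,"linear":[0,0,0],"turn":[0,0,0]},{"claw":0.5,"linear":[0,0,0],"turn":[0,0,0]}])

```text
time_s: 2.95
ee_pos: [0.4603, -0.2106, 0.0087]
eef_rot: [3.14, -0.002, 1.718]
force: [-2.7, -0.2, 5.7]
grip_width: 0.0618
```

```bash
python3 - <<'E'
from h import *
o=get_obs(); print(plan(o,[.507,-.096,.07],[np.pi,0,np.radians(-10)]),o['qpos'].round(4),o['ee_pos'])
for z in(.0,.08): print(onz('top',[[322,158],[248,122],[320,25],[273,248]],z).round(3))
E
```

```text
(array([106.6,  63.1, -61.1]), array([-6.0000e-04, -2.2000e-03,  1.8926e+00])) [-0.5025  0.4652  1.8101  0.0026  0.8662 -0.6514] [ 0.46026425 -0.21059819  0.00870319]
[[ 0.578 -0.221  0.   ]
 [ 0.658 -0.051  0.   ]
 [ 0.902 -0.218  0.   ]
 [ 0.372 -0.113  0.   ]]
[[ 0.565 -0.21   0.08 ]
 [ 0.639 -0.052  0.08 ]
 [ 0.864 -0.206  0.08 ]
 [ 0.374 -0.11   0.08 ]]
```

Request:
play_rows(moves=[{"claw":0.5,"linear":[0,0,-20],"turn":[0,0,0]},{"claw":0.5,"linear":[0,0,-50],"turn":[0,0,0.1]},{"claw":0.5,"linear":[20,-10,-62],"turn":[0,0,0.27]},{"claw":0.5,"linear":[40,-20,-62],"turn":[0,0,0.45]},{"claw":0.5,"linear":[60,-30,-62],"turn":[0,0,0.63]},{"claw":0.5,"linear":[80,-40,-62],"turn":[0,0,0.81]},{"claw":0.5,"linear":[100,-55,-62],"turn":[0,0,0.99]},{"claw":0.5,"linear":[106,-63,-62],"turn":[0,0,1.17]}])

```text
time_s: 3.95
ee_pos: [0.3817, -0.1142, 0.0707]
eef_rot: [-3.14, -0.002, 0.543]
force: [-0.2, -0.1, -1.6]
grip_width: 0.0615
```

```bash
python3 - <<'E'
from h import *
o=get_obs(); print(plan(o,[.507,-.096,.07],[np.pi,0,np.radians(-10)]),plan(o,[.507,-.096,.0085],[np.pi,0,np.radians(-10)]))
E
```

```text
(array([116.7,  49.1,   0.8]), array([-0.0017, -0.0014,  0.7174])) (array([116.6,  49.2,  62.3]), array([-0.0017, -0.0014,  0.7174]))
```

Request:
play_rows(moves=[{"claw":0.5,"linear":[35,15,0],"turn":[0,0,0.17]},{"claw":0.5,"linear":[70,30,0],"turn":[0,0,0.35]},{"claw":0.5,"linear":[100,42,0],"turn":[0,0,0.53]},{"claw":0.5,"linear":[117,49,5],"turn":[0,0,0.7]},{"claw":0.5,"linear":[117,49,30],"turn":[0,0,0.717]},{"claw":0.5,"linear":[117,49,50],"turn":[0,0,0.717]},{"claw":0.5,"linear":[117,49,58],"turn":[0,0,0.717]},{"claw":0.5,"linear":[117,49,61],"turn":[0,0,0.717]}])

```text
time_s: 4.95
ee_pos: [0.5073, -0.0956, 0.0097]
eef_rot: [-3.139, -0.001, -0.174]
force: [0.6, 0.5, -0.8]
grip_width: 0.0618
```

Request:
play_rows(moves=[{"claw":0.5,"linear":[0,0,1.5],"turn":[0,0,0]},{"claw":0.7,"linear":[0,0,1.5],"turn":[0,0,0]},{"claw":1,"linear":[0,0,1.5],"turn":[0,0,0]},{"claw":1,"linear":[0,0,0],"turn":[0,0,0]},{"claw":1,"linear":[0,0,-40],"turn":[0,0,0]},{"claw":1,"linear":[0,0,-90],"turn":[0,0,0]},{"claw":1,"linear":[0,0,-140],"turn":[0,0,0.1]},{"claw":1,"linear":[0,0,-190],"turn":[0,0,0.2]}])

```text
time_s: 5.95
ee_pos: [0.5068, -0.096, 0.2017]
eef_rot: [-3.139, -0.001, -0.377]
force: [0.8, -0.0, -0.4]
grip_width: 0.0943
```

```bash
python3 - <<'E'
from h import *
im,o=shot('top','t2',(180,170,370,270),4.2)
im,o=shot('wrist','w2',None,1.5)
np.save('o_w2.npy',o,allow_pickle=True)
print({k:np.round(o[k],5).tolist() for k in('qpos','ee_pos','eef_rot')})
E
```

```text
{'qpos': [-0.25918, 0.22021, 1.6144, 0.00222, 1.29728, 1.69351], 'ee_pos': [0.50891, -0.09647, 0.20836], 'eef_rot': [-3.13828, -0.00937, -0.3825]}
```

View pics/t2.png

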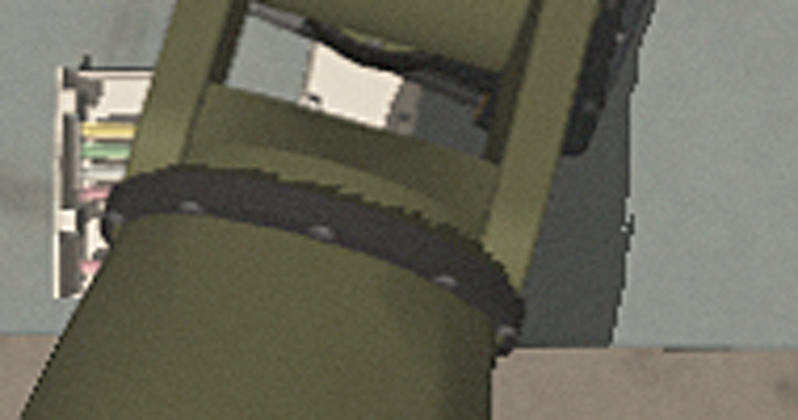

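View pics/w2.png

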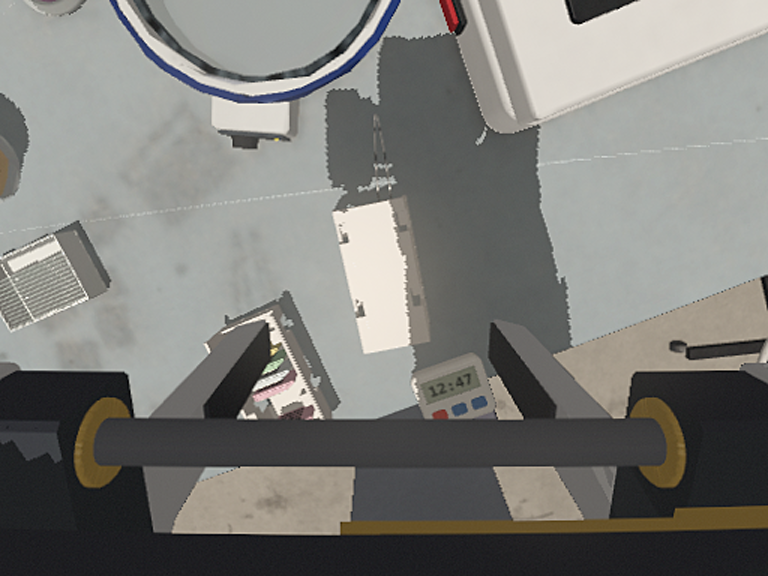

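Request:
play_rows(moves=[{"claw":1,"linear":[0,0,0],"turn":[0,0,-0.18]},{"claw":1,"linear":[0,0,0],"turn":[0,0,-0.36]},{"claw":1,"linear":[0,0,0],"turn":[0,0,-0.54]},{"claw":1,"linear":[0,0,0],"turn":[0,0,-0.72]},{"claw":1,"linear":[0,0,0],"turn":[0,0,-0.9]},{"claw":1,"linear":[0,0,0],"turn":[0,0,-1.08]},{"claw":1,"linear":[0,0,0],"turn":[0,0,-1.26]},{"claw":1,"linear":[0,0,0],"turn":[0,0,-1.44]}])

```text
time_s: 7.05
ee_pos: [0.5086, -0.0964, 0.2045]
eef_rot: [3.134, -0.004, 1.07]
force: [-0.3, 1.2, -0.4]
grip_width: 0.0941
```

Request:
play_rows(moves=[{"claw":1,"linear":[0,0,0],"turn":[0,0,-0.18]},{"claw":1,"linear":[0,0,0],"turn":[0,0,-0.36]},{"claw":1,"linear":[0,0,0],"turn":[0,0,-0.54]},{"claw":1,"linear":[0,0,0],"turn":[0,0,-0.72]},{"claw":1,"linear":[0,0,0],"turn":[0,0,-0.9]},{"claw":1,"linear":[0,0,0],"turn":[0,0,-1.08]},{"claw":1,"linear":[0,0,0],"turn":[0,0,-1.26]},{"claw":1,"linear":[0,0,0],"turn":[0,0,-1.44]}])

```text
time_s: 8.05
ee_pos: [0.5084, -0.0963, 0.2038]
eef_rot: [3.137, 0.006, 2.517]
force: [-0.1, -0.5, -0.1]
grip_width: 0.0939
```

```bash
cat >> h.py <<'E'
def tilt(h,b):
    "tool pose, camera on robot side: heading h deg, b>0 points back to the robot by b deg, b<0 forward"
    h,b=np.radians(h),np.radians(b); u=np.array([np.cos(h),np.sin(h),0]);k=np.array([0,0,1.])
    z=-np.sin(b)*u-np.cos(b)*k; x=-np.cos(b)*u+np.sin(b)*k
    return R.from_matrix(np.c_[x,np.cross(z,x),z]),u,z
E
python3 - <<'E'
from h import *
o=get_obs();print(o['qpos'].round(3),o['eef_rot'].round(3))
r,u,z=tilt(-10,60)
G=np.array([.500,-.095,0])+.007*u+[0,0,.022]
print(r.as_euler('xyz'))
print(plan(o,G+.019*z+[0,0,.15],r),plan(o,G+.019*z,r))
E
```

```text
[-0.259  0.224  1.62   0.002  1.289 -1.206] [3.137 0.006 2.517]
[ 3.14159265 -1.04719755  2.96705973]
(array([16.4, -8.1, 41.1]), array([ 0.2387,  1.036 , -0.4067])) (array([ 17.3,  -8.8, 191.1]), array([ 0.2387,  1.036 , -0.4067]))
```

Request:
play_rows(moves=[{"claw":1,"linear":[2,-1,0],"turn":[0.036,0.155,-0.06]},{"claw":1,"linear":[4,-2,0],"turn":[0.072,0.31,-0.12]},{"claw":1,"linear":[7,-4,5],"turn":[0.107,0.465,-0.18]},{"claw":1,"linear":[10,-5,10],"turn":[0.143,0.62,-0.244]},{"claw":1,"linear":[13,-6,15],"turn":[0.179,0.775,-0.305]},{"claw":1,"linear":[15,-7,20],"turn":[0.215,0.93,-0.366]},{"claw":1,"linear":[16,-8,30],"turn":[0.239,1.036,-0.407]},{"claw":1,"linear":[16,-8,41],"turn":[0.239,1.036,-0.407]}])

```text
time_s: 9.05
ee_pos: [0.4908, -0.0932, 0.1599]
eef_rot: [3.141, -1.051, 2.969]
force: [-0.6, 0.2, -1.0]
grip_width: 0.0942
```

```bash
python3 - <<'E'
from h import *
im,o=shot('scene','s3',None,1.5)
o=get_obs();print(o['qpos'].round(4),o['ee_pos'].round(4),o['eef_rot'].round(3))
r,u,z=tilt(-10,60)
G=np.array([.500,-.095,0])+.007*u+[0,0,.022]
print(plan(o,G+.019*z,r))
# fit L
q=o['qpos'];
P=[([.30045,1.52161,1.32071],[.12525,-.53526],.20489),([.20389,1.65375,1.28464],[.45922,-.20935],.20014),([.4652,1.8101,.8662],[.46026,-.2106],.0087),(q[[1,2,4]],o['ee_pos'][:2],o['ee_pos'][2])]
A=[];b=[]
for (a,c,e),p,zz in P:
    r_=np.sqrt(np.dot(p,p)-.0366**2); s=a+c+e
    A.append([1,0,np.sin(a),np.sin(a+c),np.sin(s)]);b.append(r_)
    A.append([0,1,np.cos(a),np.cos(a+c),np.cos(s)]);b.append(zz)
print(np.linalg.lstsq(np.array(A),np.array(b),rcond=None)[0:2])
E
```

```text
[-0.2335  0.8852  1.0439 -0.0662  2.2594 -1.6423] [ 0.4906 -0.0933  0.1596] [-3.142 -1.049  2.967]
(array([-1.275e+02, -1.000e-01,  7.330e+01]), array([-0.    , -0.0015, -0.    ]))
(array([0.0099336 , 0.2067616 , 0.35612749, 0.44204604, 0.23144906]), array([4.53243975e-05]))
```

View pics/s3.png

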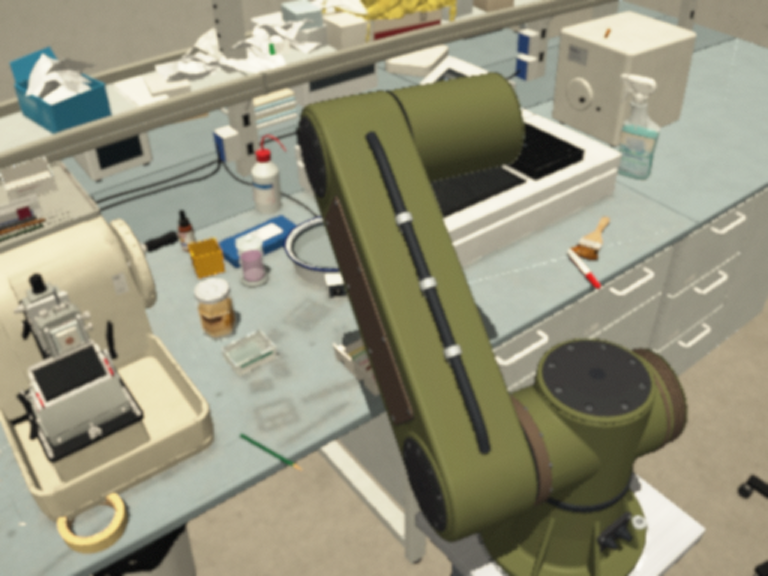

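Request:
play_rows(moves=[{"claw":1,"linear":[-26,0,15],"turn":[0,0,0]},{"claw":1,"linear":[-52,0,30],"turn":[0,0,0]},{"claw":1,"linear":[-78,0,45],"turn":[0,0,0]},{"claw":1,"linear":[-100,0,57.5],"turn":[0,0,0]},{"claw":1,"linear":[-115,0,66],"turn":[0,0,0]},{"claw":1,"linear":[-124,0,71.5],"turn":[0,0,0]},{"claw":1,"linear":[-127,0,73],"turn":[0,0,0]},{"claw":1,"linear":[-127,0,73],"turn":[0,0,0]}])

```text
time_s: 10.1
ee_pos: [0.4909, -0.0933, 0.0134]
eef_rot: [-3.141, -1.048, 2.967]
force: [-0.8, -0.5, 0.8]
grip_width: 0.0937
```

```bash
python3 - <<'E'
from h import *
im,o=shot('wrist','w3',None,1.5)
shot('top','t3',(180,120,370,270),4)
o=get_obs();print(o['qpos'].round(4),o['ee_pos'].round(4),o['eef_rot'].round(3),o['force'])
E
```

```text
[-0.2334  1.0834  1.0434 -0.0579  2.0609 -1.6274] [ 0.491  -0.0933  0.0137] [-3.141 -1.048  2.967] [ 0.57390661 -0.91281931 -0.08047308]
```

View pics/w3.png

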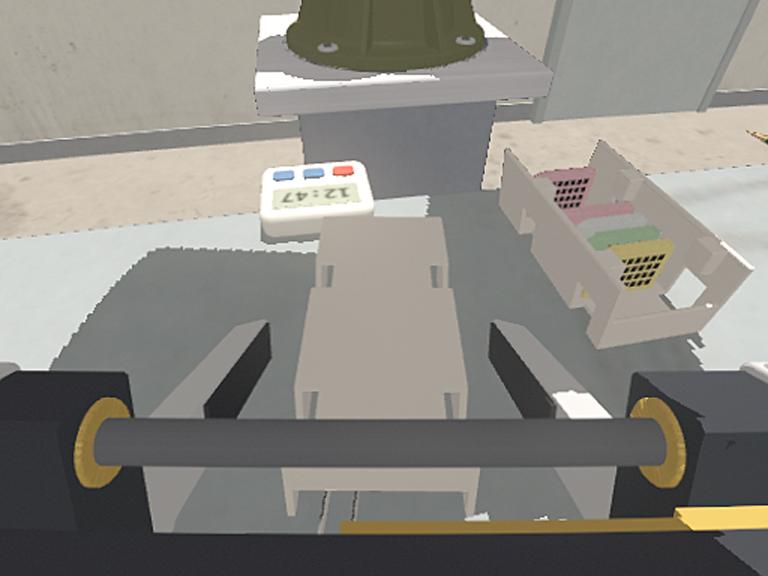

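View pics/t3.png

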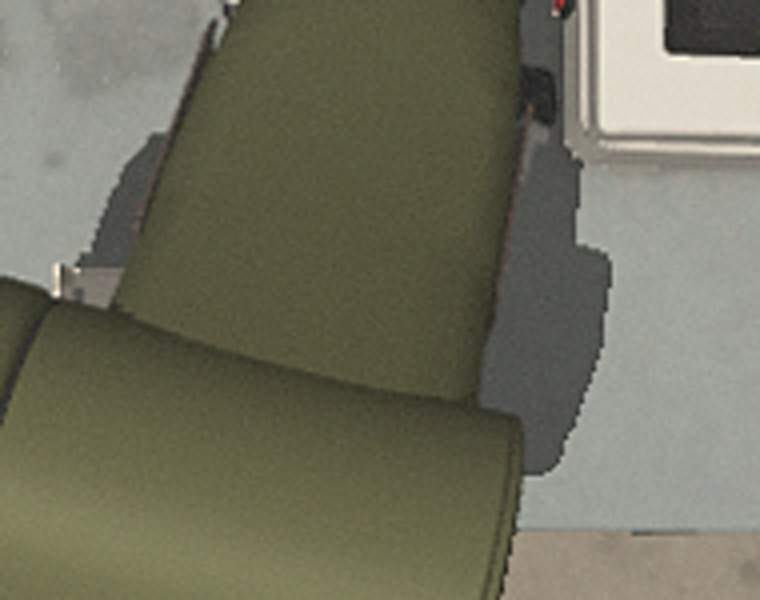

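Request:
play_rows(force=25, moves=[{"claw":0.6,"linear":[0,0,0],"turn":[0,0,0]},{"claw":0.5,"linear":[0,0,0],"turn":[0,0,0]},{"claw":0.5,"linear":[0,0,0],"turn":[0,0,0]},{"claw":0.5,"linear":[0,0,0],"turn":[0,0,0]},{"claw":0.5,"linear":[0,0,0],"turn":[0,0,0]},{"claw":0.5,"linear":[0,0,0],"turn":[0,0,0]}])

```text
time_s: 10.95
ee_pos: [0.491, -0.0933, 0.0137]
eef_rot: [-3.141, -1.048, 2.967]
force: [1.2, -0.7, 0.2]
grip_width: 0.0611
```

```bash
python3 - <<'E'
from h import *
o=get_obs();print(o['ee_pos'].round(4),o['eef_rot'].round(3))
# stand: center grasp G at heading -14, tray x=+7 -> height 67 ; forward 30
for c in [(.52,-.11)]:
  r,u,z=tilt(-13,-30)
  G=np.array([c[0],c[1],.0675])
  print(r.as_euler('xyz'),G+.019*z)
  print(plan(o,G+.019*z+[0,0,.07],r),plan(o,G+.019*z,r))
E
```

```text
[ 0.491  -0.0933  0.0137] [-3.141 -1.048  2.967]
[3.14159265 0.52359878 2.91469985] [ 0.52925652 -0.11213704  0.05104552]
(array([ 72.6, -11.9, -89.1]), array([-0.0151, -1.5708,  0.0561])) (array([ 11.9, -11.9, -54.1]), array([-0.0151, -1.5708,  0.0561]))
```

Request:
play_rows(moves=[{"claw":0.5,"linear":[26,0,-15],"turn":[0,0,0]},{"claw":0.5,"linear":[61,0,-35],"turn":[0,-0.1,0]},{"claw":0.5,"linear":[87,0,-50],"turn":[0,-0.28,0]},{"claw":0.5,"linear":[95,-2,-60],"turn":[0,-0.46,0]},{"claw":0.5,"linear":[97,-4,-70],"turn":[0,-0.64,0.01]},{"claw":0.5,"linear":[97,-6,-80],"turn":[0,-0.82,0.02]},{"claw":0.5,"linear":[97,-9,-90],"turn":[-0.01,-1.0,0.03]},{"claw":0.5,"linear":[97,-12,-100],"turn":[-0.01,-1.18,0.04]}])

```text
time_s: 11.95
ee_pos: [0.5268, -0.112, 0.1485]
eef_rot: [-3.133, 0.14, 2.93]
force: [1.3, -0.7, -1.6]
grip_width: 0.0609
```

```bash
python3 - <<'E'
from h import *
o=get_obs();print(o['qpos'].round(3),o['ee_pos'].round(4),o['eef_rot'].round(3))
r,u,z=tilt(-13,-30)
G=np.array([.52,-.11,.0675])
print(plan(o,G+.019*z+[0,0,.05],r),plan(o,G+.019*z,r))
E
```

```text
[-2.780e-01  2.510e-01  1.729e+00  1.000e-03  1.022e+00 -1.637e+00] [ 0.5268 -0.112   0.1485] [-3.133  0.14   2.93 ]
(array([ 4.2,  0.8, 47.4]), array([-0.0035, -0.384 ,  0.0159])) (array([11.2,  1.2, 96.9]), array([-0.0035, -0.384 ,  0.0159]))
```

Request:
play_rows(moves=[{"claw":0.5,"linear":[1,0,10],"turn":[0,-0.1,0]},{"claw":0.5,"linear":[2,0,20],"turn":[0,-0.25,0.01]},{"claw":0.5,"linear":[3,1,30],"turn":[-0.003,-0.384,0.016]},{"claw":0.5,"linear":[4,1,47],"turn":[-0.003,-0.384,0.016]},{"claw":0.5,"linear":[4,1,47],"turn":[-0.003,-0.384,0.016]},{"claw":0.5,"linear":[4,1,47],"turn":[-0.003,-0.384,0.016]}])

```text
time_s: 12.7
ee_pos: [0.5299, -0.1121, 0.1021]
eef_rot: [-3.141, 0.524, 2.915]
force: [0.6, 0.3, -0.6]
grip_width: 0.0612
```

```bash
python3 - <<'E'
from h import *
shot('wrist','w4',None,1.5)
im,o=shot('scene','s4',(100,100,350,290),3)
o=get_obs();print(o['qpos'].round(3),o['ee_pos'].round(4),o['eef_rot'].round(3))
r,u,z=tilt(-13,-30)
G=np.array([.52,-.11,.0675])
print(plan(o,G+.019*z,r))
E
```

```text
[-0.292  0.171  2.047  0.083  0.4   -1.704] [ 0.5299 -0.1121  0.1022] [-3.141  0.525  2.915]
(array([26.2, -0.2, 44. ]), array([-0.0005,  0.001 ,  0.    ]))
```

View pics/w4.png

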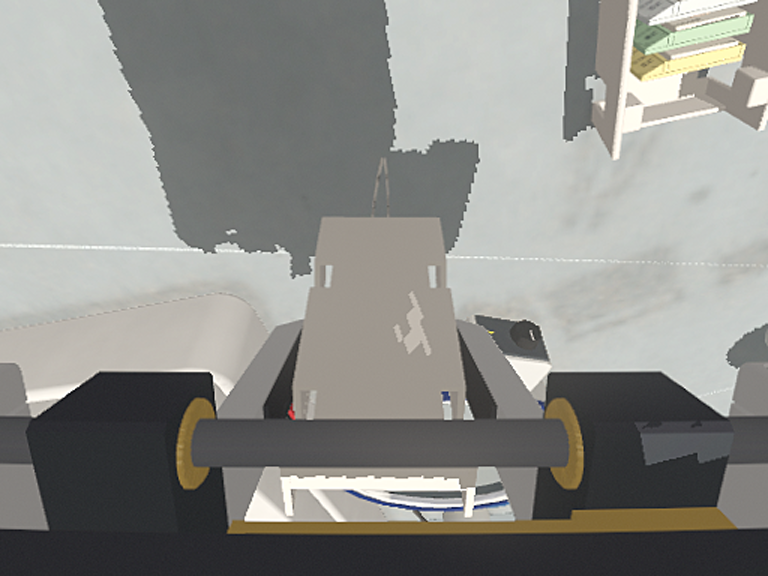

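View pics/s4.png

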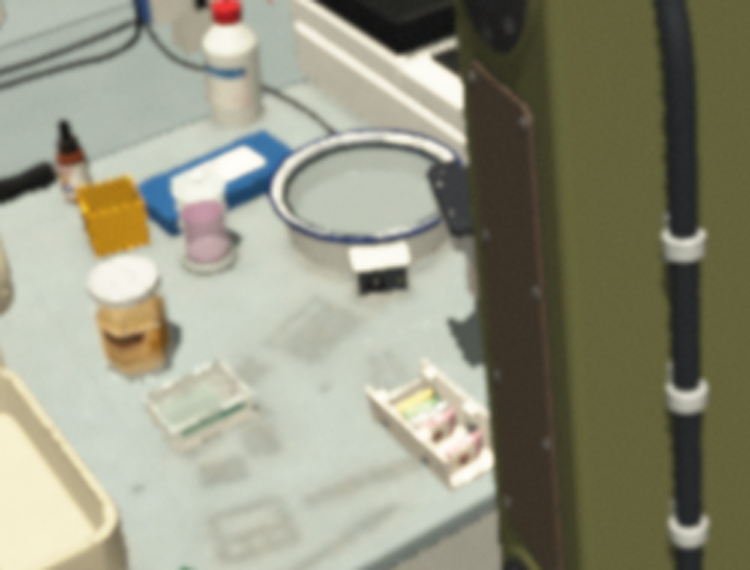

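```bash
python3 - <<'E'
from h import *
print(onz('top',[[270,190],[287,140]],0)[:,:2].round(3))
o=get_obs()
for c in [(.455,-.09)]:
  r,u,z=tilt(-14,-30)
  G=np.array([*c,.0675])
  print(plan(o,G+.019*z+[0,0,.05],r),plan(o,G+.019*z,r))
from scipy.optimize import fsolve
# rough IK w/ fitted links
a1,d1,a2,a3,L=.0099,.2068,.3561,.442,.2314
def ik(r,z,s):
    rw=r-a1-L*np.sin(s);zw=z-d1-L*np.cos(s);D=np.hypot(rw,zw)
    q3=np.pi-np.arccos((a2**2+a3**2-D*D)/(2*a2*a3)); q2=np.arctan2(rw,zw)-np.arctan2(a3*np.sin(q3),a2+a3*np.cos(q3))
    return np.degrees([q2,q3,s-q2-q3])
print(np.degrees([.171,2.047,.4]),ik(.5416-.0012,.1021,np.radians(150)))
for r in(.45,.5,.54):
  for b in (20,30): print(r,b,ik(r,.05,np.radians(180-b)))
E
```

```text
[[ 0.502 -0.104]
 [ 0.618 -0.141]]
(array([ 59.8,   4.5, -33.3]), array([0.0083, 0.001 , 0.0151])) (array([84.9,  4.5, 10. ]), array([0.0083, 0.001 , 0.0151]))
[  9.7975783  117.28446066  22.91831181] [  8.82264308 116.60058047  24.57677645]
0.45 20 [  4.99507303 126.71723932  28.28768764]
0.45 30 [  1.87150341 133.08645316  15.04204344]
0.5 20 [ 12.18742567 118.37625856  29.43631576]
0.5 30 [  9.25240237 124.89730754  15.85029008]
0.54 20 [ 17.63925672 111.45302059  30.90772269]
0.54 30 [ 14.72972894 118.15615353  17.11411753]
```

Request:
play_rows(moves=[{"claw":0.5,"linear":[15,1,-8],"turn":[0.003,0,0.005]},{"claw":0.5,"linear":[30,2,-16],"turn":[0.005,0,0.01]},{"claw":0.5,"linear":[45,3,-25],"turn":[0.008,0.001,0.015]},{"claw":0.5,"linear":[60,4.5,-33],"turn":[0.008,0.001,0.015]},{"claw":0.5,"linear":[68,4.5,-19],"turn":[0.008,0.001,0.015]},{"claw":0.5,"linear":[75,4.5,-7],"turn":[0.008,0.001,0.015]},{"claw":0.5,"linear":[80,4.5,1],"turn":[0.008,0.001,0.015]},{"claw":0.5,"linear":[83,4.5,6.5],"turn":[0.008,0.001,0.015]}])

```text
time_s: 13.8
ee_pos: [0.4643, -0.0923, 0.0549]
eef_rot: [3.141, 0.524, 2.897]
force: [0.5, 0.9, -0.5]
grip_width: 0.0613
```

Request:
play_rows(moves=[{"claw":0.5,"linear":[0,0,0],"turn":[0,0,0]},{"claw":0.5,"linear":[0,0,0],"turn":[0,0,0]}])

```text
time_s: 14.05
ee_pos: [0.4645, -0.0924, 0.0552]
eef_rot: [3.141, 0.524, 2.897]
force: [-0.1, 0.4, -1.6]
grip_width: 0.0608
```

```bash
python3 - <<'E'
from h import *
o=get_obs()
r,u,z=tilt(-14,-30)
G=np.array([.455,-.09,.0675])
print(o['qpos'].round(3),o['ee_pos'].round(4),o['eef_rot'].round(3),plan(o,G+.019*z,r),o['force'])
E
```

```text
[-0.286  0.135  2.245  0.089  0.239 -1.693] [ 0.4645 -0.0924  0.0552] [3.141 0.524 2.897] (array([ 2.3, -0. ,  3.5]), array([0.0003, 0.0006, 0.0002])) [-0.11363392  0.3507873  -1.64882942]
```

Request:
play_rows(moves=[{"claw":0.5,"linear":[0.5,0,0.9],"turn":[0,0,0]},{"claw":0.5,"linear":[1,0,1.7],"turn":[0,0,0]},{"claw":0.5,"linear":[1.25,0,2.2],"turn":[0,0,0]},{"claw":0.5,"linear":[1.25,0,2.2],"turn":[0,0,0]}])

```text
time_s: 14.55
ee_pos: [0.4652, -0.0925, 0.0534]
eef_rot: [3.142, 0.526, 2.898]
force: [0.8, 1.8, 5.3]
grip_width: 0.0611
```

Request:
play_rows(force=5, moves=[{"claw":0.66,"linear":[0,0,0],"turn":[0,0,0]},{"claw":0.7,"linear":[0,0,0],"turn":[0,0,0]},{"claw":0.85,"linear":[0,0,0],"turn":[0,0,0]},{"claw":1,"linear":[0,0,0],"turn":[0,0,0]},{"claw":1,"linear":[0,0,0],"turn":[0,0,0]}])

```text
time_s: 15.18
ee_pos: [0.4652, -0.0925, 0.0534]
eef_rot: [3.142, 0.526, 2.898]
force: [0.1, -0.9, 0.7]
grip_width: 0.0921
```

```bash
python3 - <<'E'
from h import *
im,o=shot('wrist','w5',None,1.5)
print(o['ee_pos'],o['grip_width'])
E
```

```text
[ 0.46519925 -0.09251839  0.05335843] 0.09205018981831459
```

View pics/w5.png

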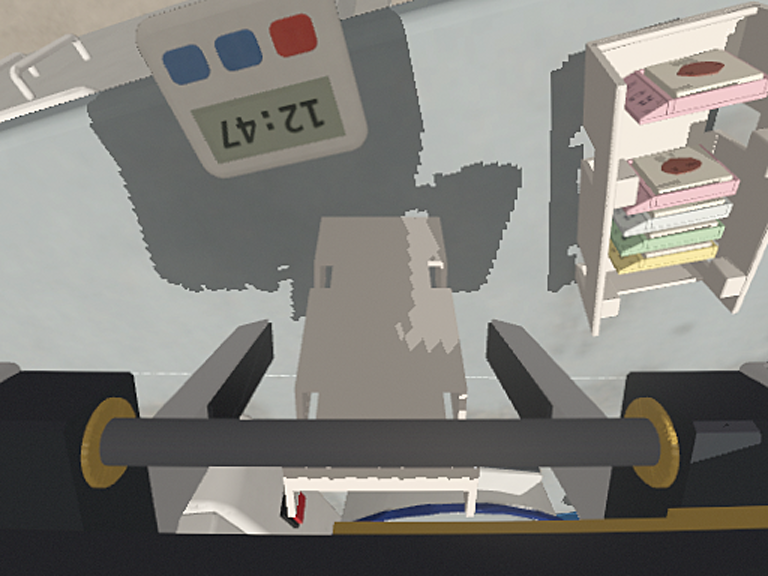

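```bash
python3 - <<'E'
from h import *
o=get_obs()
r0,u,z0=tilt(-14,-30)
G=o['ee_pos']-.019*z0; print('G',G)
r,u,z=tilt(-14,60)
G2=G+.009*u; G2[2]=.068
T=G2+.019*z; np.save('T2.npy',T)
print(T,plan(o,T+[0,0,.13],r), r0.inv().apply([0,0,1]))
E
```

```text
G [ 0.45596313 -0.09022145  0.06978407]
[ 0.44873007 -0.08841805  0.0585    ] (array([ -53.2,    0. , -125.4]), array([-1.0000e-04,  1.5733e+00,  5.0000e-04])) [-5.00000000e-01 -6.93889390e-18 -8.66025404e-01]
```

Request:
play_rows(moves=[{"claw":1,"linear":[-20,0,-35],"turn":[0,0,0]},{"claw":1,"linear":[-45,0,-78],"turn":[0,0,0]},{"claw":1,"linear":[-58,0,-110],"turn":[0,0.1,0]},{"claw":1,"linear":[-60,0,-120],"turn":[0,0.28,0]},{"claw":1,"linear":[-58,0,-125],"turn":[0,0.46,0]},{"claw":1,"linear":[-56,0,-125],"turn":[0,0.64,0]},{"claw":1,"linear":[-54,0,-125],"turn":[0,0.82,0]},{"claw":1,"linear":[-53,0,-125],"turn":[0,1.0,0]}])

```text
time_s: 16.23
ee_pos: [0.449, -0.0885, 0.1884]
eef_rot: [-3.142, -0.479, 2.898]
force: [-0.6, -0.7, 0.9]
grip_width: 0.0944
```

```bash
python3 - <<'E'
from h import *
shot('wrist','w6',None,1.5)
o=get_obs()
r,u,z=tilt(-14,60);T=np.load('T2.npy')
print(o['ee_pos'],o['qpos'].round(2),plan(o,T+[0,0,.11],r),plan(o,T,r))
E
```

```text
[ 0.44870387 -0.0885272   0.18584228] [-0.27  0.42  1.48 -0.01  1.73 -1.59] (array([-8.2,  0.1, 15.3]), array([-0.000e+00,  5.538e-01,  2.000e-04])) (array([-6.030e+01,  1.000e-01,  1.122e+02]), array([-0.000e+00,  5.538e-01,  2.000e-04]))
```

View pics/w6.png

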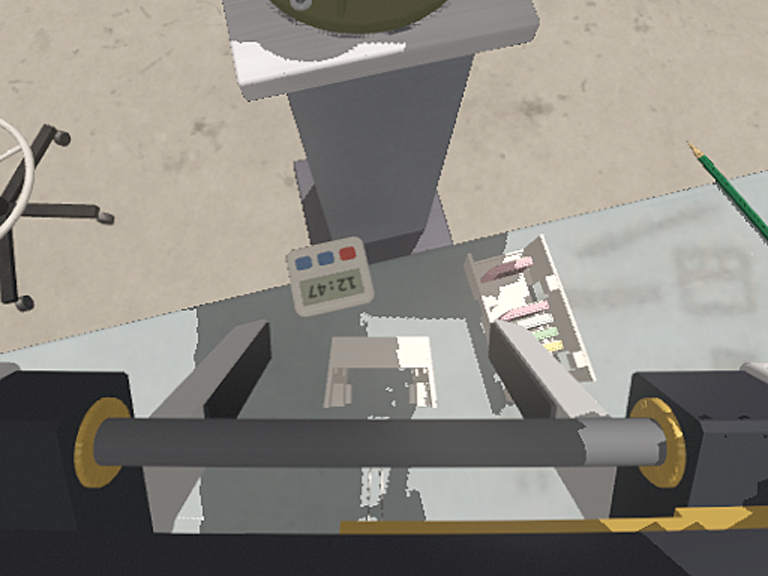

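Request:
play_rows(moves=[{"claw":1,"linear":[-2,0,0],"turn":[0,0.18,0]},{"claw":1,"linear":[-4,0,5],"turn":[0,0.36,0]},{"claw":1,"linear":[-8,0,15],"turn":[0,0.54,0]},{"claw":1,"linear":[-20,0,37],"turn":[0,0.554,0]},{"claw":1,"linear":[-36,0,67],"turn":[0,0.554,0]},{"claw":1,"linear":[-50,0,93],"turn":[0,0.554,0]},{"claw":1,"linear":[-58,0,108],"turn":[0,0.554,0]},{"claw":1,"linear":[-60,0,112],"turn":[0,0.554,0]}])

```text
time_s: 17.27
ee_pos: [0.4484, -0.0884, 0.0583]
eef_rot: [3.141, -1.048, 2.898]
force: [-0.3, -0.5, 1.4]
grip_width: 0.0942
```

Request:
play_rows(force=8, moves=[{"claw":0.75,"linear":[0,0,0],"turn":[0,0,0]},{"claw":0.68,"linear":[0,0,0],"turn":[0,0,0]},{"claw":0.6,"linear":[0,0,0],"turn":[0,0,0]},{"claw":0.55,"linear":[0,0,0],"turn":[0,0,0]},{"claw":0.5,"linear":[0,0,0],"turn":[0,0,0]}])

```text
time_s: 17.9
ee_pos: [0.4485, -0.0884, 0.0587]
eef_rot: [3.141, -1.048, 2.898]
force: [0.8, 0.2, 4.0]
grip_width: 0.0636
```

Request:
play_rows(force=25, moves=[{"claw":0.5,"linear":[0,0,0],"turn":[0,0,0]},{"claw":0.5,"linear":[0,0,0],"turn":[0,0,0]}])

```text
time_s: 18.15
ee_pos: [0.4486, -0.0884, 0.0588]
eef_rot: [3.141, -1.048, 2.898]
force: [1.3, 0.1, 1.3]
grip_width: 0.0628
```

```bash
python3 - <<'E'
from h import *
im,o=shot('wrist','w7',None,1.5)
print(o['ee_pos'],o['eef_rot'],o['grip_width'],o['force'],np.load('T2.npy'))
E
```

```text
[ 0.4485524  -0.08843087  0.05875371] [ 3.1412465  -1.04758574  2.89764474] 0.06284867734957107 [1.30301463 0.11212241 1.34401052] [ 0.44873007 -0.08841805  0.0585    ]
```

View pics/w7.png

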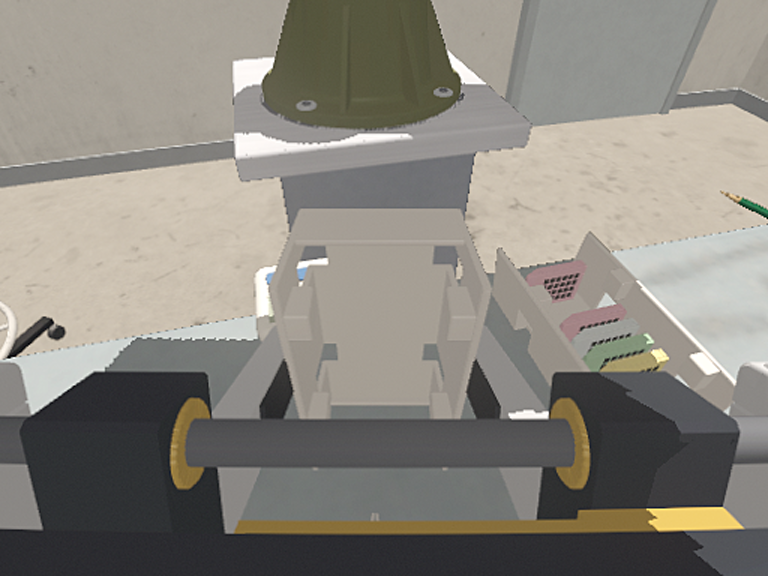

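```bash
python3 - <<'E'
from h import *
im=cv2.imread('pics/w5.png'); save(im,'w5z',(530,0,768,350),2.4) if 0 else None
cv2.imwrite('pics/w5z.png',cv2.resize(im[0:350,538:768],None,fx=1.7,fy=1.7,interpolation=cv2.INTER_CUBIC))
im=cv2.imread('pics/w6.png');cv2.imwrite('pics/w6z.png',cv2.resize(im[220:420,440:620],None,fx=3,fy=3,interpolation=cv2.INTER_CUBIC))
im=cv2.imread('pics/top0.png');cv2.imwrite('pics/t0z.png',cv2.resize(im[178:248,185:235],None,fx=8,fy=8,interpolation=cv2.INTER_CUBIC))
E
```

```text
(no output)
```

View pics/t0z.png

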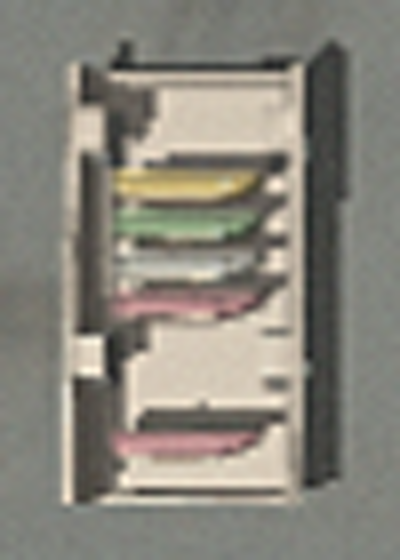

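View pics/w6z.png

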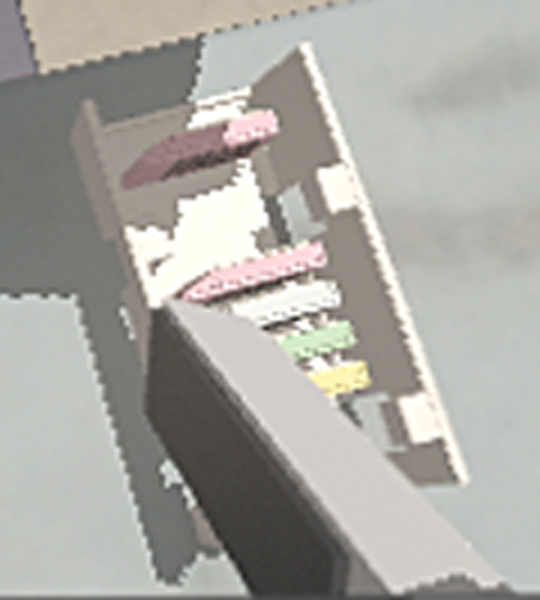

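View pics/w5z.png

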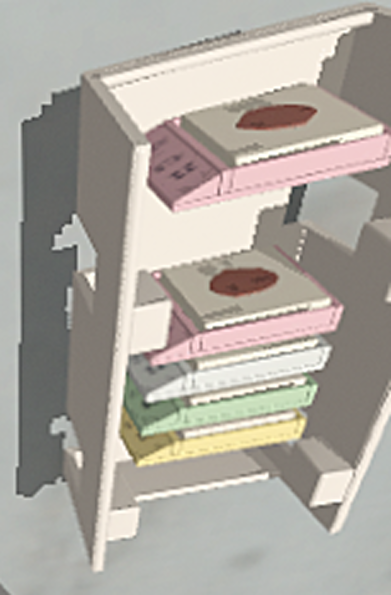

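```bash
python3 - <<'E'
from h import *
def show(w,n):
    e=w[1]-w[0]; print(n,w[:,:2].round(4).tolist(),'mid',w.mean(0)[:2].round(4),np.linalg.norm(e).round(4),np.degrees(np.arctan2(e[1],e[0])).round(2))
p=(np.array([[63,503],[66,63],[299,499],[303,62]])+.5)/8-.5+[185,178]
w=onz('top',p,.04); show(w[:2],'left');show(w[2:],'right');print(w.mean(0))
# w6
o6=get_obs(); 
o6=dict(ee_pos=np.array([.44885,-.0885,.187]),eef_rot=np.array([-3.142,-.486,2.898]))
print('w6 pose approx')
p=(np.array([[312,42],[467,482]])/3+[440,220])/1.5
show(onz('wrist',p,.04,o6),'left6')
o5=dict(ee_pos=np.array([.4652,-.09252,.05336]),eef_rot=np.array([3.142,.526,2.898]))
p=(np.array([[131,142],[93,570]])/1.7+[538,0])/1.5
show(onz('wrist',p,.04,o5),'right5')
E
```

```text
left [[0.3852, 0.0635], [0.505, 0.0663]] mid [0.4451 0.0649] 0.1198 1.33
right [[0.3879, -0.0006], [0.5066, 0.0014]] mid [4.473e-01 4.000e-04] 0.1187 0.95
[0.4461934  0.03262859 0.04      ]
w6 pose approx
left6 [[0.3834, 0.0664], [0.5031, 0.0663]] mid [0.4432 0.0664] 0.1197 -0.04
right5 [[0.3839, 0.001], [0.5054, 0.0041]] mid [0.4446 0.0025] 0.1216 1.47
```

Request:
play_rows(moves=[{"claw":0.5,"linear":[17,0,-10],"turn":[0,0,0]},{"claw":0.5,"linear":[50,0,-29],"turn":[0,0,0]},{"claw":0.5,"linear":[86,0,-50],"turn":[0,-0.1,0]},{"claw":0.5,"linear":[104,0,-60],"turn":[0,-0.28,0]},{"claw":0.5,"linear":[112,0,-65],"turn":[0,-0.46,0]},{"claw":0.5,"linear":[112,0,-70],"turn":[0,-0.64,0]},{"claw":0.5,"linear":[112,0,-75],"turn":[0,-0.82,0]},{"claw":0.5,"linear":[112,0,-80],"turn":[0,-1.0,0]}])

```text
time_s: 19.2
ee_pos: [0.4616, -0.0918, 0.1974]
eef_rot: [-3.142, -0.04, 2.897]
force: [1.0, 0.5, -1.5]
grip_width: 0.063
```

```bash
cat > tgt.py <<'E'
from h import *
def tgt(C=(.4455,.0332),yaw=1.1,gx=.0083,gz=.0265,dz=0):
    r,u,z=tilt(yaw,-30); G=np.array([*C,.04+gz+dz])-gx*u
    return G+.019*z,r
E
python3 - <<'E'
from tgt import *
o=get_obs();print(o['ee_pos'],o['qpos'].round(2),o['grip_width'])
for dz in(.06,.0): p,r=tgt(dz=dz);print(p,plan(o,p,r))
E
```

```text
[ 0.46162309 -0.09176269  0.19743288] [-0.27  0.15  1.72 -0.    1.31 -1.6 ] 0.06299791261552543
[0.44669978 0.03322304 0.11004552] (array([ 41.2, 117.7,  89.1]), array([-0.0639, -0.5601, -0.2592]))
[0.44669978 0.03322304 0.05004552] (array([ 38.8, 117.7, 149. ]), array([-0.0639, -0.5601, -0.2592]))
```

Request:
play_rows(moves=[{"claw":0.5,"linear":[3,5,0],"turn":[-0.016,-0.14,-0.065]},{"claw":0.5,"linear":[7,15,3],"turn":[-0.032,-0.28,-0.13]},{"claw":0.5,"linear":[12,40,15],"turn":[-0.048,-0.42,-0.195]},{"claw":0.5,"linear":[22,70,40],"turn":[-0.064,-0.56,-0.259]},{"claw":0.5,"linear":[34,100,65],"turn":[-0.064,-0.56,-0.259]},{"claw":0.5,"linear":[41,117.7,80],"turn":[-0.064,-0.56,-0.259]},{"claw":0.5,"linear":[41,117.7,89],"turn":[-0.064,-0.56,-0.259]},{"claw":0.5,"linear":[41,117.7,89],"turn":[-0.064,-0.56,-0.259]}])

```text
time_s: 20.2
ee_pos: [0.4469, 0.0328, 0.1102]
eef_rot: [-3.142, 0.523, -3.123]
force: [-0.2, -0.5, -1.1]
grip_width: 0.063
```

Request:
play_rows(moves=[{"claw":0.5,"linear":[0,0,0],"turn":[0,0,0]}])

```text
time_s: 20.32
ee_pos: [0.4473, 0.0321, 0.1109]
eef_rot: [-3.141, 0.524, -3.123]
force: [0.1, 0.6, -1.3]
grip_width: 0.063
```

```bash
python3 - <<'E'
from tgt import *
shot('wrist','w8',None,1.5)
im,o=shot('scene','s8',(100,100,350,290),3)
shot('top','t8',(150,120,340,260),4)
o=get_obs();print(o['ee_pos'],o['eef_rot'],o['qpos'].round(2),o['grip_width'])
for dz in(.06,.0): p,r=tgt(dz=dz);print(p,plan(o,p,r))
E
```

```text
[0.44715922 0.03231502 0.11071781] [-3.14151399  0.52389803 -3.123313  ] [-0.02 -0.06  2.27  0.05  0.41 -1.65] 0.06280667874598804
[0.44669978 0.03322304 0.11004552] (array([0.7, 0.9, 0.4]), array([-0.0005,  0.0003, -0.0008]))
[0.44669978 0.03322304 0.05004552] (array([30.7,  0.9, 52.3]), array([-0.0005,  0.0003, -0.0008]))
```

View pics/w8.png

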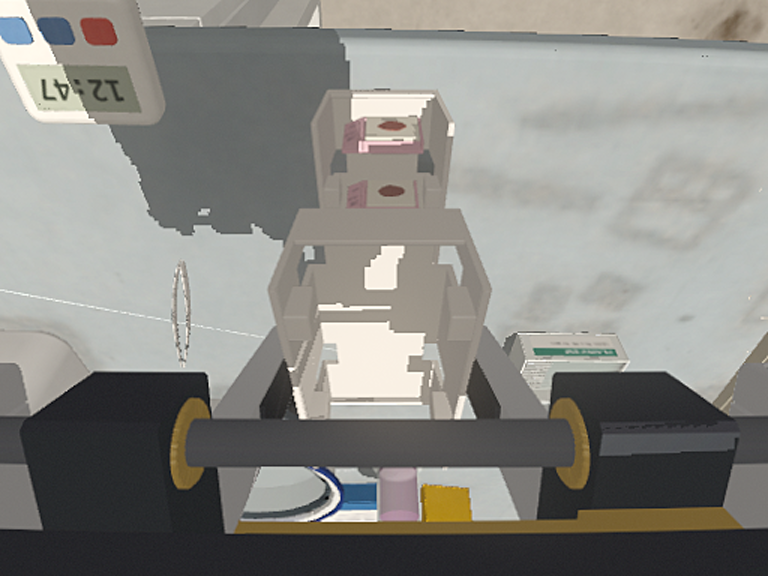

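View pics/s8.png

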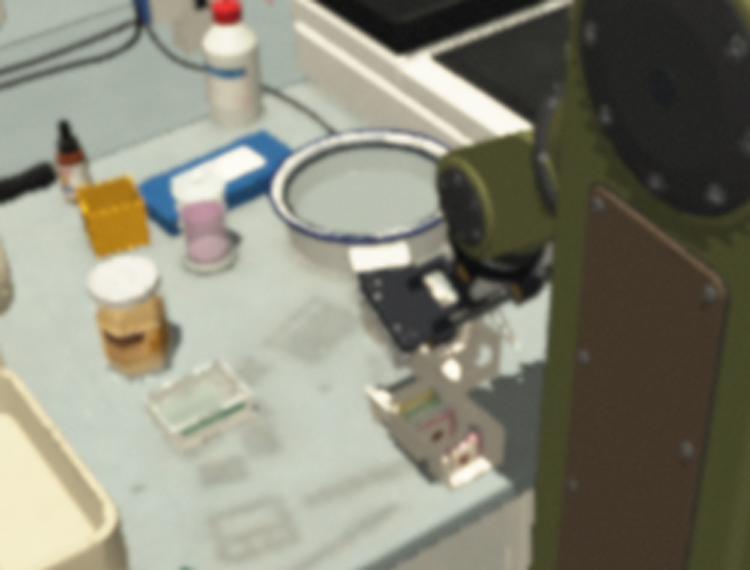

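View pics/t8.png

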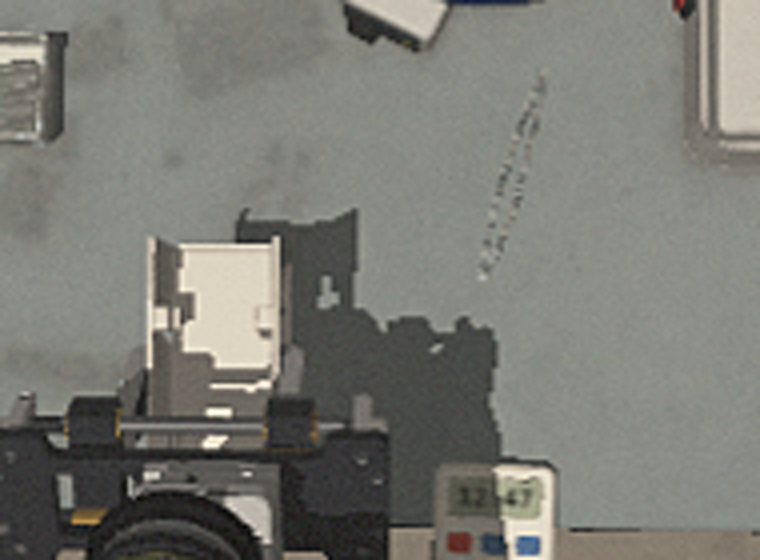

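```bash
python3 - <<'E'
from tgt import *
im=cv2.imread('pics/w8.png');cv2.imwrite('pics/w8z.png',cv2.resize(im[80:330,250:510],None,fx=3,fy=2.4,interpolation=cv2.INTER_CUBIC))
o=get_obs()
print(onz('wrist',np.array([[298,208],[465,208]])/1.5,.1007,o).round(4))
print(onz('wrist',np.array([[312,122],[453,121]])/1.5,.04,o).round(4))
E
```

```text
[[0.3876 0.0037 0.1007]
 [0.3866 0.0619 0.1007]]
[[0.3837 0.0022 0.04  ]
 [0.3821 0.0645 0.04  ]]
```

View pics/w8z.png

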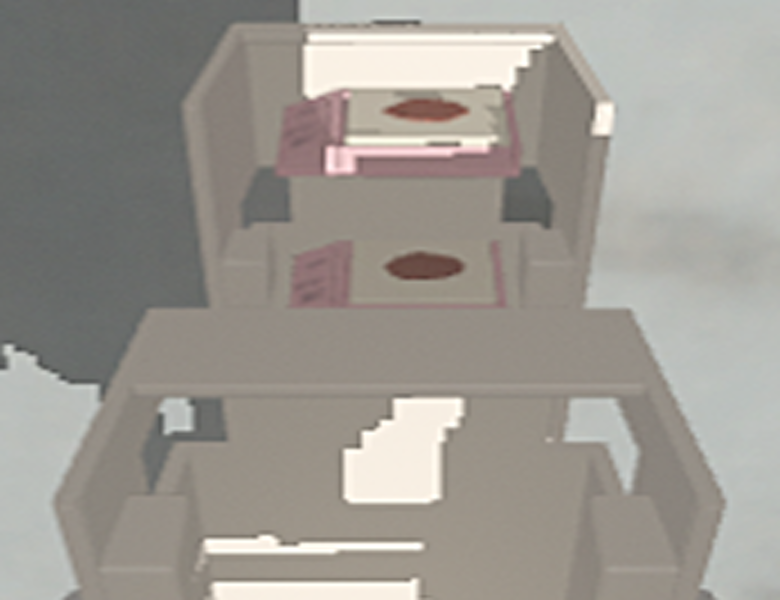

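```bash
python3 - <<'E'
from tgt import *
o=get_obs()
p,r=tgt(C=(.4443,.0335),dz=.008);print(p,plan(o,p,r))
E
```

```text
[0.44549978 0.03352304 0.05804552] (array([27.8,  1.2, 44.8]), array([-0.0005,  0.0003, -0.0008]))
```

Request:
play_rows(moves=[{"claw":0.5,"linear":[5,1,8],"turn":[0,0,0]},{"claw":0.5,"linear":[11,1.2,18],"turn":[0,0,0]},{"claw":0.5,"linear":[17,1.2,28],"turn":[0,0,0]},{"claw":0.5,"linear":[23,1.2,37],"turn":[0,0,0]},{"claw":0.5,"linear":[26,1.2,42],"turn":[0,0,0]},{"claw":0.5,"linear":[27.8,1.2,44.8],"turn":[0,0,0]},{"claw":0.5,"linear":[27.8,1.2,44.8],"turn":[0,0,0]},{"claw":0.5,"linear":[27.8,1.2,44.8],"turn":[0,0,0]}])

```text
time_s: 21.48
ee_pos: [0.4457, 0.0335, 0.0583]
eef_rot: [-3.141, 0.525, -3.123]
force: [0.2, -0.6, -1.5]
grip_width: 0.0631
```

```bash
python3 - <<'E'
from tgt import *
im,o=shot('wrist','w9',None,1.5)
cv2.imwrite('pics/w9z.png',cv2.resize(im[90:230,160:345],None,fx=4.2,fy=4.2,interpolation=cv2.INTER_CUBIC))
im,o=shot('scene','s9',(180,180,300,270),6)
o=get_obs();print(o['ee_pos'],o['eef_rot'],o['qpos'].round(2),o['force'])
E
```

```text
[0.44567042 0.03346658 0.05834034] [-3.14149175  0.52452858 -3.12332626] [-0.02  0.07  2.31  0.08  0.24 -1.68] [-0.52968233  0.84050935 -0.73091527]
```

View pics/w9z.png

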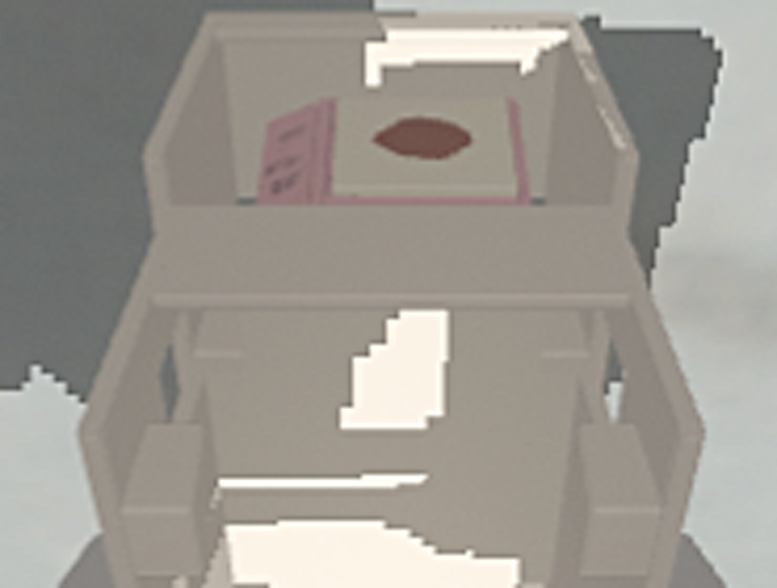

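View pics/s9.png

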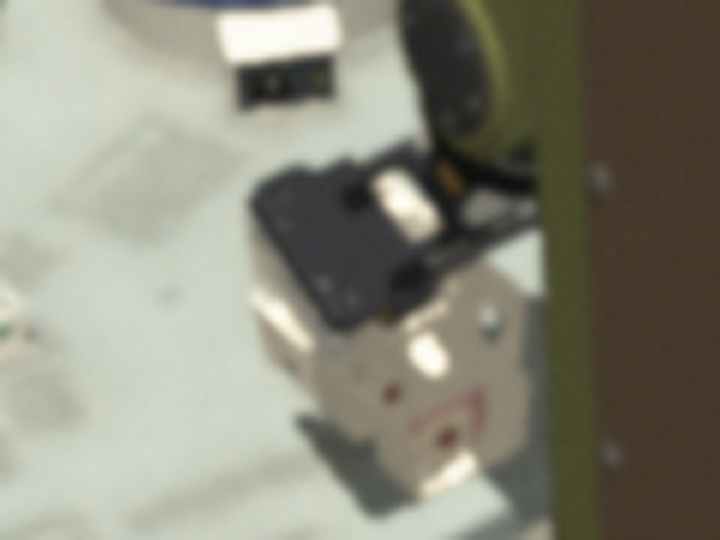

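```bash
python3 - <<'E'
from tgt import *
o=get_obs()
f=lambda a:(np.array(a)+.5)/4.2-.5+[160,90]
print(onz('wrist',f([[157,207],[628,207]]),.0483,o).round(4))
print(onz('wrist',f([[148,155],[637,152]]),.04,o).round(4))
E
```

```text
[[0.3863 0.004  0.0483]
 [0.3852 0.0626 0.0483]]
[[0.384  0.0019 0.04  ]
 [0.3825 0.0645 0.04  ]]
```

Request:
play_rows(moves=[{"claw":0.5,"linear":[2.2,0,-1.2],"turn":[0,0,0]},{"claw":0.5,"linear":[3.2,0,0.5],"turn":[0,0,0]},{"claw":0.5,"linear":[4.2,0,2.2],"turn":[0,0,0]},{"claw":0.5,"linear":[4.7,0,3.1],"turn":[0,0,0]},{"claw":0.5,"linear":[5.2,0,4.0],"turn":[0,0,0]},{"claw":0.5,"linear":[5.2,0,4.0],"turn":[0,0,0]}])

```text
time_s: 22.32
ee_pos: [0.4432, 0.0334, 0.0522]
eef_rot: [-3.141, 0.524, -3.123]
force: [-0.2, -0.2, -0.8]
grip_width: 0.0629
```

Request:
play_rows(moves=[{"claw":0.5,"linear":[0.35,0,0.6],"turn":[0,0,0]},{"claw":0.5,"linear":[0.7,0,1.2],"turn":[0,0,0]},{"claw":0.5,"linear":[0.7,0,1.2],"turn":[0,0,0]}])

```text
time_s: 22.7
ee_pos: [0.4431, 0.0334, 0.0507]
eef_rot: [-3.141, 0.524, -3.123]
force: [0.1, -0.4, -1.7]
grip_width: 0.063
```

Request:
play_rows(moves=[{"claw":0.5,"linear":[0.3,0,0.5],"turn":[0,0,0]},{"claw":0.5,"linear":[0.6,0,1.0],"turn":[0,0,0]},{"claw":0.5,"linear":[0.6,0,1.0],"turn":[0,0,0]}])

```text
time_s: 23.08
ee_pos: [0.4431, 0.0334, 0.0495]
eef_rot: [-3.142, 0.524, -3.123]
force: [0.3, 0.3, -0.7]
grip_width: 0.0631
```

Request:
play_rows(moves=[{"claw":0.5,"linear":[0.3,0,0.5],"turn":[0,0,0]},{"claw":0.5,"linear":[0.6,0,1.0],"turn":[0,0,0]},{"claw":0.5,"linear":[0.6,0,1.0],"turn":[0,0,0]}])

```text
time_s: 23.45
ee_pos: [0.4433, 0.0335, 0.0491]
eef_rot: [-3.141, 0.526, -3.123]
force: [-15.2, -0.2, 20.7]
grip_width: 0.0631
```

```bash
python3 - <<'E'
from tgt import *
im,o=shot('wrist','w10',None,1.5)
cv2.imwrite('pics/w10z.png',cv2.resize(im[90:230,160:345],None,fx=4.2,fy=4.2,interpolation=cv2.INTER_CUBIC))
o=get_obs();print(o['ee_pos'],o['force'])
E
```

```text
[0.44328937 0.03346914 0.0491138 ] [-14.94075875   1.03891049  20.96662822]
```

View pics/w10z.png

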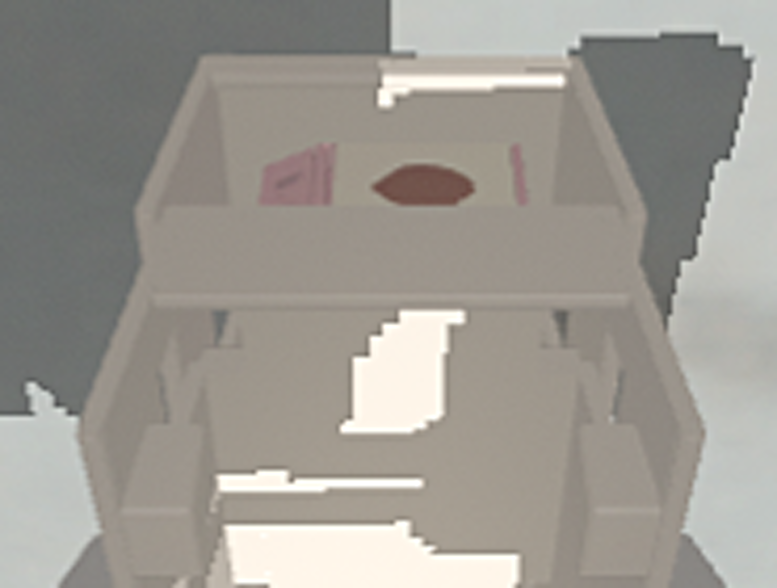

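Request:
play_rows(moves=[{"claw":0.5,"linear":[-0.2,0,-0.5],"turn":[0,0,0]},{"claw":0.5,"linear":[-0.2,0,-0.5],"turn":[0,0,0]}])

```text
time_s: 23.75
ee_pos: [0.4432, 0.0335, 0.0497]
eef_rot: [-3.141, 0.526, -3.123]
force: [0.1, -0.3, -1.4]
grip_width: 0.0628
```

Request:
play_rows(force=5, moves=[{"claw":0.66,"linear":[0.1,0,0.2],"turn":[0,0,0]},{"claw":0.69,"linear":[0.1,0,0.2],"turn":[0,0,0]},{"claw":0.72,"linear":[0.1,0,0.2],"turn":[0,0,0]},{"claw":0.85,"linear":[0.1,0,0.2],"turn":[0,0,0]},{"claw":0.95,"linear":[0.1,0,0.2],"turn":[0,0,0]},{"claw":1,"linear":[0,0,0],"turn":[0,0,0]}])

```text
time_s: 24.5
ee_pos: [0.4432, 0.0335, 0.0497]
eef_rot: [-3.141, 0.526, -3.123]
force: [0.1, 0.0, 0.8]
grip_width: 0.0928
```

```bash
python3 - <<'E'
from tgt import *
im,o=shot('wrist','w11',None,1.5)
o=get_obs();print(o['ee_pos'],o['force'],o['grip_width'])
E
```

```text
[0.44324869 0.03347733 0.04972252] [-0.7274059   0.70427075 -0.12390223] 0.09329900635631998
```

View pics/w11.png

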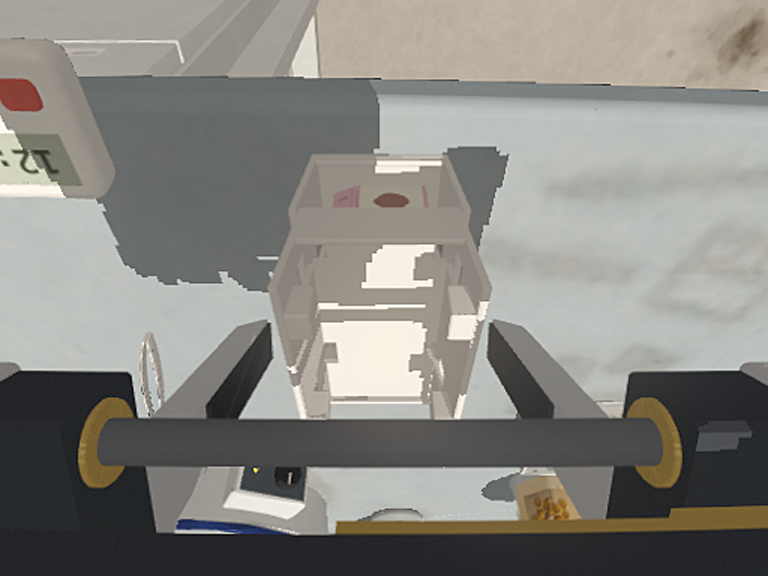

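Request:
play_rows(moves=[{"claw":1,"linear":[-10,0,-17],"turn":[0,0,0]},{"claw":1,"linear":[-25,0,-43],"turn":[0,0,0]},{"claw":1,"linear":[-45,0,-78],"turn":[0,0,0]},{"claw":1,"linear":[-65,0,-113],"turn":[0,0,0]},{"claw":1,"linear":[-85,0,-147],"turn":[0,0.1,0]},{"claw":1,"linear":[-100,0,-173],"turn":[0,0.28,0]},{"claw":1,"linear":[-100,0,-173],"turn":[0,0.46,0]},{"claw":1,"linear":[-100,0,-173],"turn":[0,0.524,0]}])

```text
time_s: 25.55
ee_pos: [0.4436, 0.0335, 0.2497]
eef_rot: [-3.141, -0.002, -3.123]
force: [-0.4, -1.5, 0.1]
grip_width: 0.0938
```

Request:
play_rows(moves=[{"claw":1,"linear":[0,-40,0],"turn":[0,0,0]},{"claw":1,"linear":[0,-90,0],"turn":[0,0,0]},{"claw":1,"linear":[0,-140,0],"turn":[0,0,0]},{"claw":1,"linear":[0,-190,0],"turn":[0,0,0]},{"claw":1,"linear":[0,-230,0],"turn":[0,0,0]},{"claw":1,"linear":[0,-250,0],"turn":[0,0,0]},{"claw":1,"linear":[0,-250,0],"turn":[0,0,0]}])

```text
time_s: 26.42
ee_pos: [0.4482, -0.2168, 0.2494]
eef_rot: [3.141, -0.002, -3.124]
force: [-0.3, 0.4, -0.2]
grip_width: 0.0941
```

```bash
python3 - <<'E'
from tgt import *
im,o=shot('wrist','w12',None,1.5)
im,o=shot('scene','s12',(180,170,320,275),5.5)
im,o=shot('top','t12',(130,120,320,265),4.1)
cv2.imwrite('pics/t12z.png',cv2.resize(im[178:248,185:235],None,fx=8,fy=8,interpolation=cv2.INTER_CUBIC))
o=get_obs();print(o['time_s'],o['ee_pos'],o['force'],o['grip_width'])
E
```

```text
26.575 [ 0.4483875  -0.21539186  0.24977754] [-0.42961818 -0.20720347  0.53044548] 0.09391150264713649
```

View pics/s12.png

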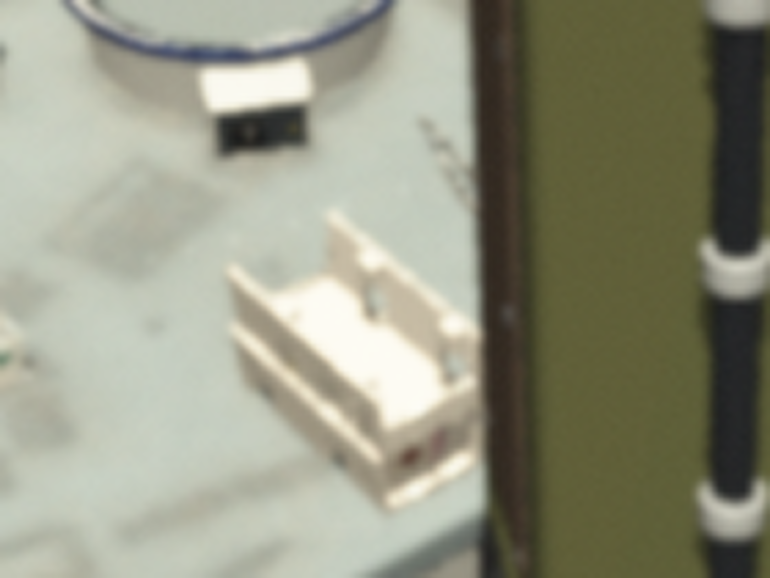

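View pics/t12.png

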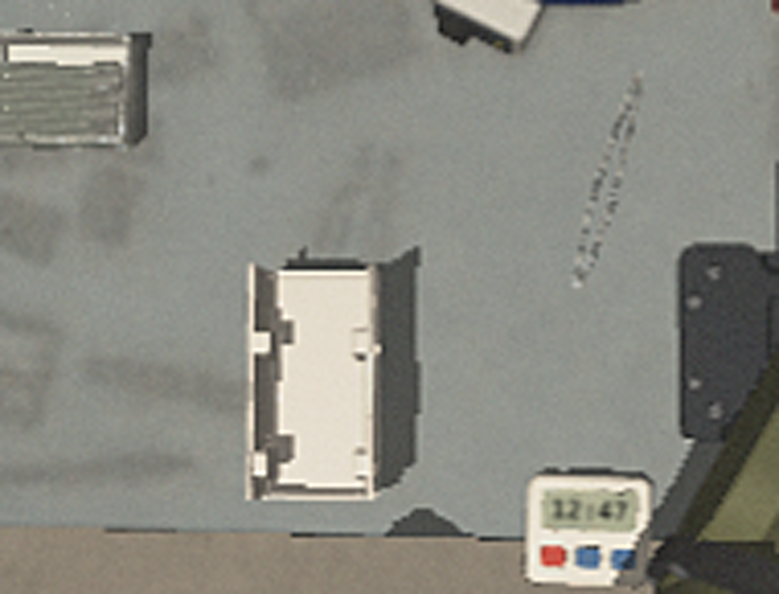

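View pics/w12.png

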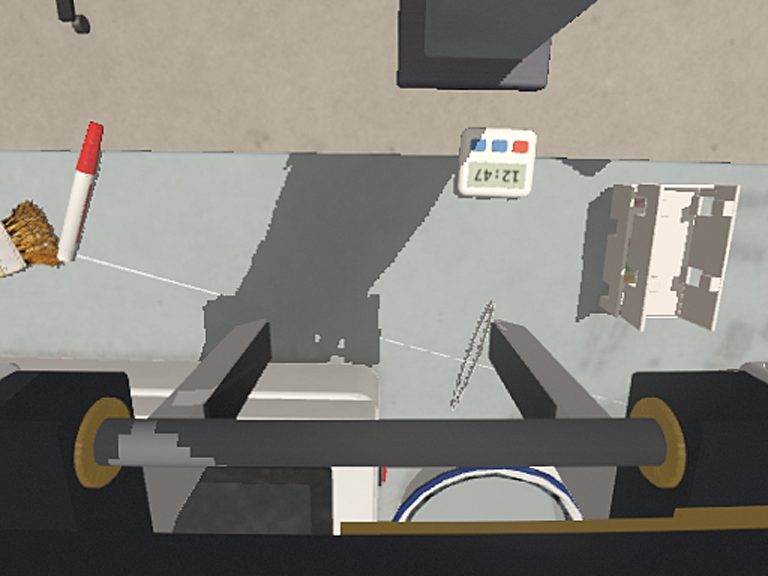

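```bash
python3 - <<'E'
from tgt import *
p=(np.array([[247,500],[248,262],[376,499],[380,262]])+.5)/4.1-.5+[130,120]
w=onz('top',p,.08); print(w.round(4),w.mean(0)); 
for a,b in((0,1),(2,3)):
    e=w[b]-w[a];print(np.linalg.norm(e),np.degrees(np.arctan2(e[1],e[0])))
E
```

```text
[[ 0.3837  0.0635  0.08  ]
 [ 0.5051  0.0667  0.08  ]
 [ 0.3858 -0.0022  0.08  ]
 [ 0.5065 -0.0011  0.08  ]] [0.44526705 0.03171483 0.08      ]
0.12148010668336132 1.509547993678604
0.12064496675327933 0.5112563270191675
```

View pics/t12z.png

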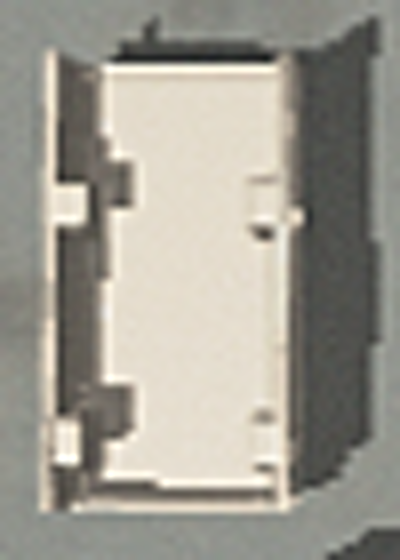

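```bash
python3 -c "
from station import hand_in
print(hand_in())"
```

```text
the job is handed in; nothing more can be done
None
```

The empty tray is now right way up and stacked on the filled tray, with its tall end over the filled tray's low end. I picked it up and laid it down in line with the arm. Then I turned it in two 90° steps, standing it on its low end in between, and lowered it until I felt light contact.

**Last checks:**
- **Alignment:** in the top view the stacked tray is about 1 mm from where I first measured the filled tray, and its heading matches to within about 0.5°.
- **Seating:** both the scene and wrist views show it sitting level on the rim, with the lugs showing.
- **Bystanders:** the timer is within about 1 px of its first position in the top view. The slide pack looks undisturbed; I judged that by eye and did not measure it.
- **Robot:** the gripper is empty and clear of everything, at about 26.6 s. The largest contact force I saw was about 26 N, as the tray touched down.

**Disagreements and slips:**
- **Camera readings:** the wrist camera and the top camera differed by 2–6 mm in single readings. I set the final placement by comparing the two trays in one wrist picture.
- **One wrong move:** I sent one carry move with the wrong sign on the sideways shift. It took the tray over the timer with about 4 cm to spare, touched nothing, and I corrected it.

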